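# Hold a spring clamp open over a jigged plate

## Robot

A 6-joint arm with a two-finger parallel gripper is mounted at the origin on the work surface. World frame = base frame: x ahead of the robot, y to its left, z up, the work surface at z = 0. Lengths are in m, angles in rad, forces in N, time in s.
With the tool pointing down it reaches from about 0.325 to 0.9 m from the base axis. Payload 3.5 kg.
Tool frame: the origin (TCP) lies midway between the tips of the shut fingers; the grasp point (between the pads) lies 19 mm behind it (bot.grip_depth is the distance from the TCP to the grasp point, in m); z points along the fingers, y is the line along which they close (so a half turn about z gives the same grasp; the last joint's range is limited). The gripper opens to 85 mm and grips with 20 to 120 N. Pads are 22 mm wide; open, the fingers measure 114 mm over their backs; the gripper's body (76 mm by 85 mm) begins 54 mm behind the grasp point. The pads swing forward as they close: fully open they stand 13 mm farther back than shut.
Start: joints at [-1.43, 0.276, -0.026, 1.268, 0, 1.467], TCP at [0.151, -0.607, 0.231] pointing down, gripper open.
Joint ranges: [-3.12, 3.12], [-0.85, 1.88], [-1.08, 1.24], [-1.95, 2.15], [-1.57, 1.53], [-3.14, 3.14]. Speed limits (rad/s): [2.57, 2.57, 3.14, 3.14, 3.14, 3.14].

## Interface

Orientations are given as a 3x3 rotation matrix whose columns are the frame's x, y, z axes.
In Python, from plant import bot, optics gives the robot as it stands.
- The arm moves only by the tool send_rows, never from a script. Its argument "rows" is a list of rows, each a list of 6 numbers: the shift along the tool's x, y, z in units of 50 mm (1.0 is 50 mm), then the turn, a rotation vector about the tool's x, y, z in units of 6 degrees (1.0 is 6 degrees). In form: [[x, y, z, wx, wy, wz], ...]. A call has 1 to 12 rows; each row shifts and turns the commanded pose from where the row before left it, along the tool's axes as they then stand; what a row does not reach is not made up. A row lasts 1/10 s, in which the tool goes at most 50 mm and 8.59 degrees, less where a joint would pass 70% of its speed; a pose out of reach is approached as far as the arm can. A call is refused whole if a number of a shift passes 1 or a number of a turn 1, either way. A call with a gripper value outside its range is refused whole. "gripper" is the closure, from -1 (fully open) to 1 (shut), set as the call begins (left out, the last holds). The fingers move at their own pace and stop on an object; "force" is the grip in N (left out, the last holds). Time passes only in rows, so rows that do not move let the fingers close. It gives the time, the measured TCP pose, the force, the opening and the grip force at its end, in the units of the state.
- bot.read_state(): the state, without advancing time (a new reading comes with each control period).
- optics.snapshot(name): name is "scene" or "top"; returns a dict with "pixels" (480x640x3 uint8, red, green, blue), "fx", "fy", "cx", "cy" (pixels), "eye" and "orientation" of the camera in the world. Camera axes: x right, y up, looking along -z (the intrinsics and any distortion apply to the point x, -y, -z); pixel columns grow to the right and rows downward; lengths in m; the calibration is good to about 2 mm. A picture is of the moment at which its call begins. There is no depth.
- bot.hand_in(): hands the job in; it is judged then, once.
The state is a dict: "time_s": time; "joint_positions": joint angles; "qd": joint speeds; "effort": joint torques, N m; "tcp_pos": TCP position; "eef_rot": TCP orientation; "wrist_force": force on the tool from outside, world axes, zero at the start; "moment": the same for the moment, N m; "gripper_width": opening from 0.0 (shut) to 1.0 (fully open); "grip_force": force on a finger pad.
Only numpy, scipy, OpenCV 4.12 (cv2) and the standard library are available. Lean on these libraries where they do the work, as an engineer would, in place of code of your own. Each camera call takes 0.05 s, during which the arm holds its last target. There are 200 camera calls.

## Task

First swing the red hold-down bar of the green jig down until it lies fully home in its fork, so the steel plate is locked in. Then take the orange-tipped spring clamp off the rack by squeezing its handles, and hold it squeezed wide open with its jaws straddling the plate's upper edge at the yellow mark, one jaw well down on each side and neither touching the plate, so that I can slip a backing strip in. Finish while still holding it there, gaping and carried by the gripper alone; leave the blue-tipped clamp, the plate and the tools where they are.

Things in the scene. Friction and masses are not known exactly. Their poses are not given: they have to be found in the camera images.
- fixture: Green jig, fixed: base 100 x 300 x 15 mm (x, y, z), slotted posts 95 mm high at both ends of its y axis. Origin: centre of the base's underside, on the bench; z up, y along the plate. The red bar's hinge axis runs along x through y +125, z 129 mm. Its catch: a fork of two upright 4 mm prongs at y 69 to 83, x +-10 to +-14 mm, 145 mm high; the closed bar lies between them.
- latch_handle (a point): Centre of the red cross handle at the free end of the hold-down bar: a round bar 12 mm in diameter and 44 mm long, along the jig's x axis, 80 mm from the hinge axis. When closed it is at x 0, y +45 mm, z 129 mm in the jig's frame, 9 mm above the plate's upper edge.
- latch (a joint): Angle of the red hold-down bar (12 mm wide, 10 mm thick) in rad: 0 = level and fully home in its fork, pointing from the hinge along the jig's -y; grows as it swings up (1.35 = nearly upright, its stop). Stiff hinge: it stays where it is left; about 2 to 3 N at the handle moves it.
- plate: Loose steel plate standing on edge in the jig, 6 mm thick (its x), 200 mm long (its y), 105 mm high (its z). Origin: centre of its underside, 15 mm above the bench, so its upper edge is at z 105 mm in its own frame. Yellow mark, 14 mm wide, at the upper edge at y -25 mm in its frame. It has about 1 mm play in its slots.
- rack: Grey clamp rack, fixed to the bench: base 110 x 240 x 12 mm, carrying on two posts an upright steel strip 6 mm thick (x), along its y axis, upper edge 100 mm above the bench. Origin: centre of the base's underside.
- clamp: Orange-tipped spring clamp, 0.1 kg, 26 mm wide along its pivot pin. Origin: middle of the pin; y along the pin, x the way the jaws spread, z to the handles. This body is the -x half; the other is hinged to it. Starts clipped on the rack's strip, handles up, the pin 24 mm above the strip's edge, jaws to 44 mm below the pin; handles form a V, 60 mm over the outside at the top, 44 mm above the pin.
- clamp_jaw (a joint): Squeeze of the orange-tipped clamp, rad between its halves: 0 = clipped on a 6 mm edge, -0.13 = shut on nothing, 0.60 = wide open at its stop, jaw tips 31 mm apart, 42 mm below the pin. The handles are then parallel, 32 mm over the outside, 6 to 51 mm above the pin, each half turned by half the angle. Takes 5 N at first, 11 N at the stop, pressed on the upper part of the handles.
- tip_a (a point): Lowest inner edge of the jaw on the clamp's -x side, middle of its width. Jaw pads are 7 mm thick.
- tip_b (a point): Lowest inner edge of the jaw on the clamp's +x side, middle of its width. At the start 6 mm from tip_a.
- clamp2: Blue-tipped spring clamp of the same make on the same strip, about 80 to 120 mm from the orange one; leave it there. Origin: middle of its pin.
- hammer: Hammer lying on the bench, a bystander.
- brush: Brush lying on the bench, a bystander.
- wrench: Wrench lying on the bench, a bystander.
- offcut: Short steel pipe offcut, 60 mm across, 35 mm high, standing on the bench, a bystander.
- tin: Aluminium cup, 80 mm across, 90 mm high, a bystander.
Not all that is in view belongs to the job. Leave any purple look-alike of the clamp alone.

How it is judged:
On the way, in this order (a step that is already met when the one before it is completed fails the run):
1. the red bar lies home in its fork (value of joint latch below 0.06 rad), for 0.2 s.
2. the orange-tipped clamp is squeezed open and carried off the rack (value of joint clamp_jaw above 0.3 rad and distance of clamp from where it was at the start of the episode above 0.03 m and contact force between clamp and the fingers above 3 N and contact force between clamp and plate below 0.3 N and contact force between clamp and fixture below 0.3 N and contact force between clamp and rack below 0.3 N), for 0.2 s.
At the end, for the whole second after the job is handed in: Red bar within 0.06 rad of home; orange clamp gripped (over 3 N), still, open over 0.35 rad, touching neither plate, jig nor rack; jaw tips on opposite sides of the plate, each over 5 mm from its mid-plane, over 7 mm below its edge, within 25 mm of the mark's middle (value of joint latch below 0.06 rad and value of joint clamp_jaw above 0.35 rad and ((x of tip_a in the frame of plate below -0.005 m and x of tip_b in the frame of plate above 0.005 m) or (x of tip_b in the frame of plate below -0.005 m and x of tip_a in the frame of plate above 0.005 m)) and z of each of tip_a, tip_b in the frame of plate below 0.098 m and y of tip_a in the frame of plate between -0.05 and 0 m and y of tip_b in the frame of plate between -0.05 and 0 m and contact force between clamp and the fingers above 3 N and contact force between clamp and plate below 0.3 N and contact force between clamp and fixture below 0.3 N and contact force between clamp and rack below 0.3 N and linear speed of clamp below 0.03 m/s); the arm keeps its last pose, push and grip.
It fails at once if the blue-tipped clamp is disturbed (more than 15 mm) (distance of clamp2 from where it was at the start of the episode above 0.015 m).
It fails at once if the plate is pulled out of place (more than 15 mm) (distance of plate from where it was at the start of the episode above 0.015 m).
It fails at once if a tool or vessel on the bench is moved (more than 30 mm) (distance of any of hammer, brush, wrench, offcut, tin from where it was at the start of the episode above 0.03 m).
It also fails if it takes over 48 s, if anything falls off the work surface, if the arm or the gripper's body presses on something with over 40 N, if the wrist force passes 120 N, or if a joint passes its speed limit or range.

## Working session

There is one attempt and no reset: what is moved stays moved. The work goes in short steps, Python scripts to look and compute and a tool call to move; the robot and the scene stay as the last step left them, time stands still between calls to the robot, and variables do not carry over. Pictures are saved under pics/ and viewed, at most 10 in all, crops included, and the job is handed in when it is done.

Besides the shell and the picture viewer there is one more tool, called after "Call:" by a JSON object that holds its "op" and its "data", one argument or row to a line. send_rows: Moves the arm, as the interface text tells. Its arguments: {"type":"object","properties":{"rows":{"type":"array"},"gripper":{"type":"number"},"force":{"type":"number"}},"required":["rows"]}

```bash
ls; mkdir -p pics
python3 - <<'E'
from plant import bot, optics
import cv2
for n in ("scene","top"):
    s=optics.snapshot(n); cv2.imwrite(f"pics/{n}0.png",s["pixels"][:,:,::-1])
    print(n,s["fx"],s["fy"],s["cx"],s["cy"],s["eye"],s["orientation"],[k for k in s])
print(bot.read_state())
E
```

```text
pics
scene 510.59906151423814 510.59906151423814 321.93249006291273 242.8959165541151 [ 1.57205647 -0.01672018  0.91138523] [[ 1.44804375e-02 -6.11295239e-01  7.91270149e-01]
 [ 9.99894751e-01  9.56248250e-03 -1.09108292e-02]
 [-8.96769027e-04  7.91344862e-01  6.11369369e-01]] ['pixels', 'fx', 'fy', 'cx', 'cy', 'eye', 'orientation']
top 491.80362405547805 491.80362405547805 313.4187119694958 243.31327723827212 [0.46059108 0.01180931 1.09403535] [[-0.00567052  0.99746894 -0.07087705]
 [-0.99996116 -0.00613435 -0.00632821]
 [-0.00674698  0.07083841  0.99746499]] ['pixels', 'fx', 'fy', 'cx', 'cy', 'eye', 'orientation']
{'time_s': 0.1, 'joint_positions': array([-1.43038828e+00,  2.77052789e-01, -2.77475795e-02,  1.26800713e+00,
       -4.03108558e-06,  1.46740817e+00]), 'qd': array([-0.00076011, -0.00262556,  0.00165576,  0.00188979, -0.00022114,
        0.00013821]), 'effort': array([-3.17420026e-04, -4.46708572e+01,  2.96128321e+01,  8.45155242e-03,
       -1.00384764e-04,  4.99750172e-06]), 'tcp_pos': array([ 0.1507642 , -0.60581224,  0.23027229]), 'eef_rot': array([[ 9.70428637e-01,  2.41388024e-01, -2.85448453e-04],
       [ 2.41388107e-01, -9.70426617e-01,  1.99081043e-03],
       [ 2.03551020e-04, -2.00084332e-03, -9.99997978e-01]]), 'wrist_force': array([-0.48456776, -0.47643006,  0.66407246]), 'moment': array([ 0.01322026,  0.00314076, -0.02529139]), 'grip_force': 0.0, 'gripper_width': 1.0028214266042894}
```

View pics/scene0.png

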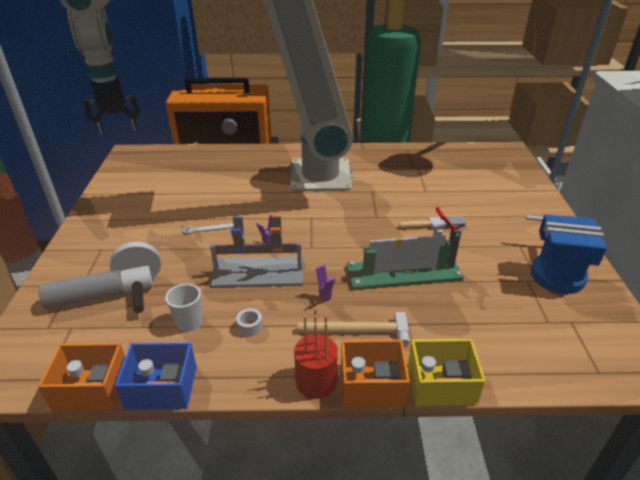

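View pics/top0.png

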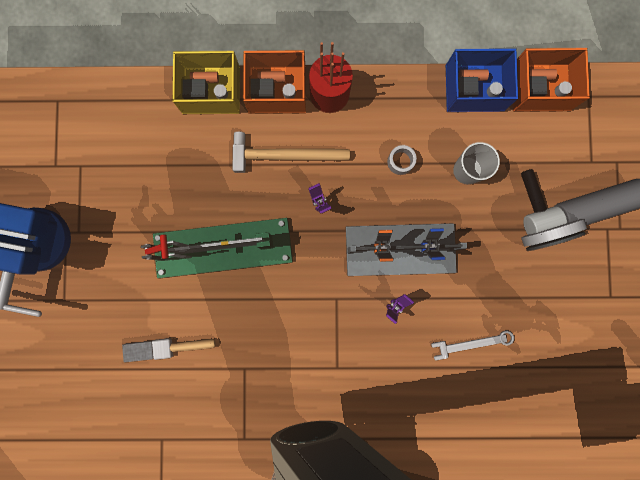

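The scene view shows the rack at about (257,260), with the orange clamp on the right near (272,232) and the blue one near (237,232). The jig is at about (405,265), with the red bar up at (447,222). In the top view the jig is at about (223,247) with its hinge end on the left (+y), and the rack is at (402,250) with orange at (384,245) and blue at (434,245).

Run:
```python
import cv2,numpy as np
s=cv2.imread("pics/scene0.png");t=cv2.imread("pics/top0.png")
def c(im,x0,x1,y0,y1,w,h): return cv2.resize(im[y0:y1,x0:x1],(w,h),interpolation=cv2.INTER_CUBIC)
a=c(t,140,300,210,285,640,300)
a=np.vstack([c(t,145,295,210,285,400,200),c(s,340,470,200,295,400,292)])
b=np.vstack([c(t,340,490,210,285,400,200),c(s,205,335,200,295,400,292)])
cv2.imwrite("pics/m1.png",np.hstack([a,b]))
```

```text
(no output)
```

View pics/m1.png

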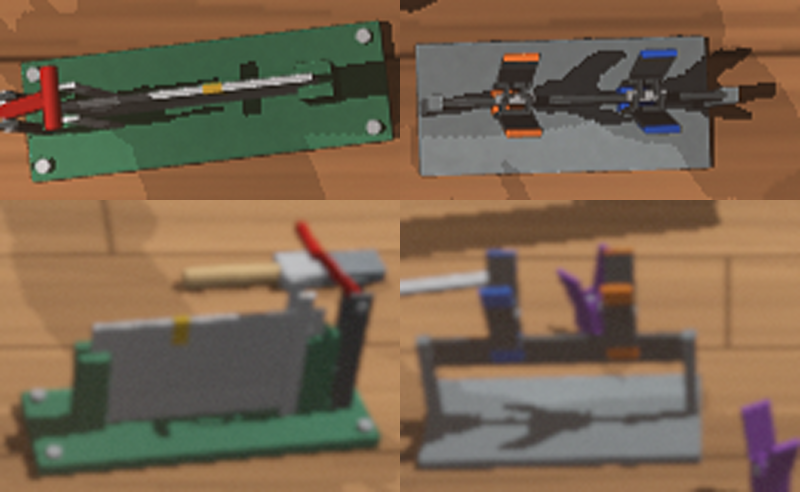

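The crops show the jig's base corners, the yellow mark and the raised red cross handle clearly. Next I fit the poses by projecting the models.

```bash
cat > h.py <<'E'
import numpy as np, cv2
CAM={'scene':(510.599,321.932,242.896,np.array([1.57205647,-0.01672018,0.91138523]),np.array([[1.44804375e-02,-6.11295239e-01,7.91270149e-01],[9.99894751e-01,9.56248250e-03,-1.09108292e-02],[-8.96769027e-04,7.91344862e-01,6.11369369e-01]])),
'top':(491.8036,313.4187,243.3133,np.array([0.46059108,0.01180931,1.09403535]),np.array([[-0.00567052,0.99746894,-0.07087705],[-0.99996116,-0.00613435,-0.00632821],[-0.00674698,0.07083841,0.99746499]]))}
def proj(c,p):
    f,cx,cy,e,R=CAM[c]; q=(np.atleast_2d(p)-e)@R
    return np.c_[cx+f*q[:,0]/-q[:,2], cy-f*q[:,1]/-q[:,2]]
def ray(c,uv,z):
    f,cx,cy,e,R=CAM[c]; d=R@np.array([(uv[0]-cx)/f,-(uv[1]-cy)/f,-1]); return e+d*(z-e[2])/d[2]
def W(pose,p):
    x,y,t=pose; p=np.atleast_2d(p); c,s=np.cos(t),np.sin(t)
    return np.c_[x+c*p[:,0]-s*p[:,1], y+s*p[:,0]+c*p[:,1], p[:,2]]
E
python3 - <<'E'
from h import *
from scipy.optimize import least_squares
T=lambda x,y,o:(o+x/2.6667,210+y/2.6667)
S=lambda x,y,o:(o+x/3.0769,200+(y-200)/3.0769)
def fit(obs,x0):
    def r(p): return np.concatenate([(proj(c,W(p,q))[0]-uv) for c,q,uv in obs])
    s=least_squares(r,x0,loss='soft_l1'); print(s.x,np.degrees(s.x[2])); print(r(s.x).reshape(-1,2).round(1).tolist()); return s.x
jig=fit([('top',[.05,.15,.015],T(22,63,145)),('top',[.05,-.15,.015],T(378,20,145)),('top',[-.05,-.15,.015],T(398,139,145)),('top',[-.05,.15,.015],T(36,181,145)),
 ('scene',[.003,-.1,.12],S(93,326,340)),('scene',[.003,-.025,.12],S(181,318,340)),('top',[0,-.025,.12],T(212,89,145)),
 ('scene',[.05,-.15,0],S(38,473,340)),('scene',[.05,.15,0],S(379,445,340))],[.45,.2,0])
rack=fit([('top',[.055,.12,.012],T(417,46,340-150)),('top',[.055,-.12,.012],T(706,38,190)),('top',[-.055,-.12,.012],T(713,168,190)),('top',[-.055,.12,.012],T(419,176,190)),
 ('scene',[.055,.12,0],S(700,464,75)),('scene',[.055,-.12,0],S(419,466,75))],[.45,-.2,0])
np.save('j.npy',jig);np.save('r.npy',rack)
# clamps: handle top centres at z ~ .1+.024+.044=.168
for n,a,b in(('orange',(521,57),(522,133)),('blue',(661,53),(661,129))):
    print(n,ray('top',T(*a,190),.168),ray('top',T(*b,190),.168), )
for y in (.02,.03,.04,.05,-.05,-.06,-.07): print(y,W(rack,[0,y,.168]).round(4), (proj('scene',W(rack,[.03,y,.166]))[0]-[75,135])*3.0769+[0,0])
for a in (.6,.8,1,1.2,1.35):
    P=np.array([[d,.125-.08*np.cos(a),.129+.08*np.sin(a)] for d in(-.022,0,.022)])
    print(a,((proj('top',W(jig,P))-[145,210])*2.6667).round(0).tolist(),((proj('scene',W(jig,P))-[340,200])*3.0769+[0,200]).round(0).tolist())
E
```

```text
[0.52809044 0.21853168 0.11447236] 6.55878326831497
[[-0.5, 0.1], [0.9, -0.1], [-1.3, 0.3], [-1.4, 1.0], [-0.4, 0.2], [-0.2, 0.5], [0.5, -0.1], [-0.3, 1.3], [-0.2, 0.5]]
[ 0.52138589 -0.17488089  0.01657578] 0.9497224536939289
[[-0.2, -0.8], [0.2, -0.3], [-0.3, 0.9], [0.4, 0.3], [0.1, -0.5], [-0.0, 0.8]]
orange [ 0.54816629 -0.11837315  0.168     ] [ 0.4943205  -0.11821509  0.168     ]
blue [ 0.55038495 -0.21744775  0.168     ] [ 0.49656134 -0.21617916  0.168     ]
0.02 [[ 0.5211 -0.1549  0.168 ]] [570.8637039  290.95267497]
0.03 [[ 0.5209 -0.1449  0.168 ]] [583.33932904 290.71538653]
0.04 [[ 0.5207 -0.1349  0.168 ]] [595.81020638 290.47818839]
0.05 [[ 0.5206 -0.1249  0.168 ]] [608.27633864 290.2410805 ]
-0.05 [[ 0.5222 -0.2249  0.168 ]] [483.40116162 292.61622692]
-0.06 [[ 0.5224 -0.2349  0.168 ]] [470.88745632 292.85423965]
-0.07 [[ 0.5225 -0.2449  0.168 ]] [458.36897875 293.09234316]
0.6 [[84.0, 129.0], [81.0, 98.0], [78.0, 67.0]] [[278.0, 241.0], [286.0, 257.0], [294.0, 272.0]]
0.8 [[64.0, 130.0], [61.0, 98.0], [58.0, 67.0]] [[292.0, 228.0], [300.0, 243.0], [308.0, 259.0]]
1 [[42.0, 131.0], [38.0, 100.0], [35.0, 68.0]] [[308.0, 217.0], [317.0, 232.0], [325.0, 247.0]]
1.2 [[17.0, 133.0], [14.0, 101.0], [11.0, 69.0]] [[326.0, 209.0], [335.0, 223.0], [344.0, 239.0]]
1.35 [[-1.0, 135.0], [-4.0, 103.0], [-7.0, 71.0]] [[340.0, 204.0], [349.0, 219.0], [358.0, 234.0]]
```

```bash
cat >> h.py <<'E'
from scipy.spatial.transform import Rotation as Ro
jig=np.load('j.npy') if __import__('os').path.exists('j.npy') else None
rack=np.load('r.npy') if jig is not None else None
def Rt(a): # tool down, tool y at world angle a
    y=np.array([np.cos(a),np.sin(a),0]); z=np.array([0,0,-1.]); return np.c_[np.cross(y,z),y,z]
def plan(p,R,wps):
    """wps: (pos, R, n rows); rows rounded, each replanned from the rounded pose"""
    out=[]
    for q,Q,n in wps:
        for k in range(n,0,-1):
            d=np.round(R.T@((np.array(q)-p)/k)/.05,2)
            w=np.round(Ro.from_matrix(R.T@Q).as_rotvec()/k/np.radians(6),2)
            out.append([*(d+0.).tolist(),*(w+0.).tolist()])
            p=p+R@d*.05; R=R@Ro.from_rotvec(w*np.radians(6)).as_matrix()
    for i in range(0,len(out),12): print(str(out[i:i+12]).replace(' ',''))
    print(np.abs(out).max(0),p)
E
python3 - <<'E'
from h import *
from plant import bot
s=bot.read_state(); p=np.array(s['tcp_pos']);R=np.array(s['eef_rot'])
Q=Rt(jig[2])
h=W(jig,[0,.073,.225])[0]; print(h)
half=R@Ro.from_rotvec(Ro.from_matrix(R.T@Q).as_rotvec()*.5).as_matrix()
plan(p,R,[((.42,-.35,.29),half,9),((.50,0,.29),Q,9),(h,Q,7)])
E
```

```text
[0.51975219 0.2910539  0.225     ]
[[0.72,-0.41,-0.13,0.0,0.0,-0.76],[0.75,-0.35,-0.13,0.0,0.0,-0.77],[0.77,-0.29,-0.13,0.0,0.0,-0.76],[0.79,-0.22,-0.13,0.0,0.0,-0.77],[0.81,-0.16,-0.13,0.0,0.0,-0.76],[0.82,-0.1,-0.13,0.0,0.0,-0.77],[0.83,-0.03,-0.14,0.0,0.0,-0.76],[0.82,0.04,-0.13,0.0,0.0,-0.77],[0.82,0.1,-0.14,0.0,-0.01,-0.76],[0.74,-0.3,0.0,0.0,0.0,-0.77],[0.76,-0.24,0.0,0.0,0.0,-0.76],[0.78,-0.17,0.0,0.0,0.0,-0.77]]
[[0.79,-0.11,0.0,0.0,0.0,-0.76],[0.8,-0.05,0.0,0.0,0.0,-0.77],[0.8,0.02,0.0,0.0,0.0,-0.76],[0.79,0.08,0.0,0.0,0.0,-0.77],[0.78,0.14,0.01,0.0,-0.01,-0.76],[0.77,0.2,0.0,-0.01,0.0,-0.77],[0.82,0.15,0.19,0.0,0.0,0.0],[0.82,0.15,0.19,0.0,0.0,0.0],[0.82,0.15,0.18,0.0,0.0,0.0],[0.82,0.15,0.19,0.0,0.0,0.0],[0.82,0.15,0.18,0.0,0.0,0.0],[0.82,0.16,0.19,0.0,0.0,0.0]]
[[0.82,0.15,0.18,0.0,0.0,0.0]]
[0.83 0.41 0.19 0.01 0.01 0.77] [0.51959561 0.29100934 0.22505166]
```

Call:
{"op": "send_rows", "data": {
  "rows": [
    [0.72,-0.41,-0.13,0,0,-0.76],
    [0.75,-0.35,-0.13,0,0,-0.77],
    [0.77,-0.29,-0.13,0,0,-0.76],
    [0.79,-0.22,-0.13,0,0,-0.77],
    [0.81,-0.16,-0.13,0,0,-0.76],
    [0.82,-0.1,-0.13,0,0,-0.77],
    [0.83,-0.03,-0.14,0,0,-0.76],
    [0.82,0.04,-0.13,0,0,-0.77],
    [0.82,0.1,-0.14,0,-0.01,-0.76],
    [0.74,-0.3,0,0,0,-0.77],
    [0.76,-0.24,0,0,0,-0.76],
    [0.78,-0.17,0,0,0,-0.77]
  ],
  "gripper": 1
}}

```text
time_s: 1.3
tcp_pos: [0.4466, -0.2321, 0.2902]
eef_rot: [[0.355, 0.935, -0.001], [0.935, -0.355, -0.0], [-0.001, -0.001, -1.0]]
wrist_force: [1.9, 0.4, 0.6]
gripper_width: 0.003
grip_force: 0.0
```

Call:
{"op": "send_rows", "data": {
  "rows": [
    [0.79,-0.11,0,0,0,-0.76],
    [0.8,-0.05,0,0,0,-0.77],
    [0.8,0.02,0,0,0,-0.76],
    [0.79,0.08,0,0,0,-0.77],
    [0.78,0.14,0.01,0,-0.01,-0.76],
    [0.77,0.2,0,-0.01,0,-0.77],
    [0.82,0.15,0.1,0,0,0],
    [0.82,0.15,0.1,0,0,0],
    [0.82,0.15,0.1,0,0,0],
    [0.82,0.15,0.1,0,0,0],
    [0.82,0.15,0.1,0,0,0],
    [0.82,0.16,0.1,0,0,0]
  ]
}}

```text
time_s: 2.5
tcp_pos: [0.5164, 0.2504, 0.2588]
eef_rot: [[-0.115, 0.993, -0.0], [0.993, 0.115, -0.002], [-0.002, -0.001, -1.0]]
wrist_force: [0.7, -0.8, 0.0]
gripper_width: -0.002
grip_force: 0.0
```

Call:
{"op": "send_rows", "data": {
  "rows": [
    [0.82,0.15,0.1,0,0,0],
    [0,0,0,0,0,0],
    [0,0,0,0,0,0]
  ]
}}

```text
time_s: 2.8
tcp_pos: [0.519, 0.2908, 0.2535]
eef_rot: [[-0.117, 0.993, -0.001], [0.993, 0.117, -0.003], [-0.003, -0.002, -1.0]]
wrist_force: [0.6, 0.1, -0.4]
gripper_width: -0.0
grip_force: 0.0
```

Run:
```python
from h import *
from plant import bot,optics
s=bot.read_state(); p=np.array(s['tcp_pos']);R=np.array(s['eef_rot'])
print(s['time_s'],p,s['wrist_force'],s['gripper_width'],s['joint_positions'])
im={n:optics.snapshot(n)['pixels'][:,:,::-1] for n in('scene','top')}
a=cv2.resize(im['scene'][140:300,340:500],(400,400),interpolation=2);b=cv2.resize(im['top'][160:300,130:270],(400,400),interpolation=2)
cv2.imwrite('pics/m2.png',np.hstack([a,b]))
print(proj('scene',p),proj('top',p))
Q=Rt(jig[2])
H=lambda a,dz:W(jig,[0,.125-.08*np.cos(a),.135+.08*np.sin(a)+dz])[0]
plan(p,R,[(H(.95,.003),Q,3),(H(.8,0),Q,2),(H(.6,0),Q,2),(H(.4,0),Q,2),(H(.2,0),Q,2),(H(.08,0),Q,2),(H(0,-.001),Q,1)])
```

```text
2.8 [0.51897889 0.29075139 0.25347966] [ 0.55820324  0.08410458 -0.43489909] -4.0769378222420724e-05 [ 0.40318761  0.21444008 -0.05900323  1.29977604 -0.00235263  1.85708894]
[[442.60329645 190.94311337]] [[154.05760764 245.06931939]]
[[0.04,0.01,0.34,-0.01,0.01,0.01],[0.04,0.0,0.33,0.0,0.01,0.01],[0.04,0.01,0.34,-0.01,0.01,0.0],[-0.09,0.0,0.11,0.0,0.0,0.0],[-0.1,0.0,0.1,0.0,0.0,0.0],[-0.1,0.0,0.12,0.0,0.0,0.0],[-0.1,0.0,0.13,0.0,0.0,0.0],[-0.08,0.0,0.14,0.0,0.0,0.0],[-0.08,0.0,0.14,0.0,0.0,0.0],[-0.05,0.0,0.15,0.0,0.0,0.0],[-0.04,0.0,0.15,0.0,0.0,0.0],[-0.01,0.0,0.1,0.0,0.0,0.0]]
[[-0.02,0.0,0.09,0.0,0.0,0.0],[0.0,0.0,0.15,0.0,0.0,0.0]]
[0.1  0.01 0.34 0.01 0.01 0.01] [0.52310738 0.26346366 0.13396065]
```

View pics/m2.png

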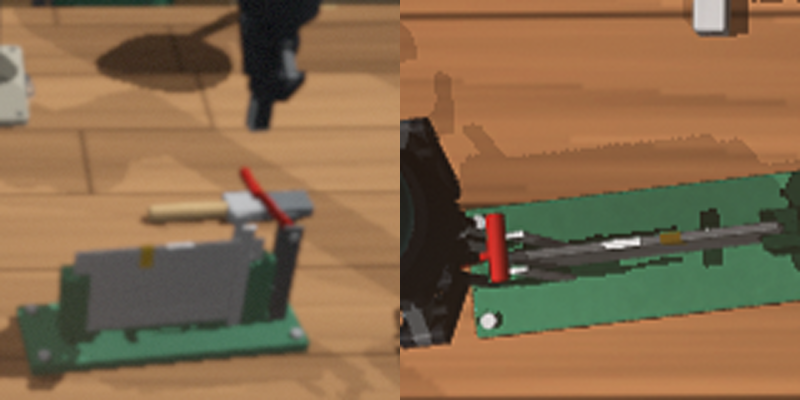

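The fingertip is right of and above the red handle, as planned: about (443,191) in the scene view, with the handle at (164,246) in the top view, which gives about 0.9 rad. Now I push along the arc.

Call:
{"op": "send_rows", "data": {
  "rows": [
    [0.04,0.01,0.34,-0.01,0.01,0.01],
    [0.04,0,0.33,0,0.01,0.01],
    [0.04,0.01,0.34,-0.01,0.01,0],
    [-0.09,0,0.11,0,0,0],
    [-0.1,0,0.1,0,0,0],
    [-0.1,0,0.12,0,0,0],
    [-0.1,0,0.13,0,0,0]
  ]
}}

```text
time_s: 3.6
tcp_pos: [0.5229, 0.2754, 0.182]
eef_rot: [[-0.112, 0.994, 0.004], [0.994, 0.112, -0.0], [-0.001, 0.004, -1.0]]
wrist_force: [-1.7, -3.5, 4.1]
gripper_width: -0.004
grip_force: 2.3
```

Call:
{"op": "send_rows", "data": {
  "rows": [
    [-0.08,0,0.14,0,0,0],
    [-0.08,0,0.14,0,0,0],
    [-0.05,0,0.15,0,0,0],
    [-0.04,0,0.15,0,0,0],
    [-0.01,0,0.1,0,0,0],
    [-0.02,0,0.09,0,0,0],
    [0,0,0.1,0,0,0],
    [0,0,0.05,0,0,0],
    [0,0,0,0,0,0],
    [0,0,0,0,0,0]
  ]
}}

```text
time_s: 4.6
tcp_pos: [0.5237, 0.2633, 0.1349]
eef_rot: [[-0.113, 0.994, 0.002], [0.994, 0.113, 0.002], [0.001, 0.002, -1.0]]
wrist_force: [-0.9, -1.4, 2.6]
gripper_width: -0.002
grip_force: 1.3
```

Call:
{"op": "send_rows", "data": {
  "rows": [
    [0,0,0.04,0,0,0],
    [0,0,0.04,0,0,0],
    [0,0,0,0,0,0],
    [0,0,0,0,0,0]
  ]
}}

```text
time_s: 5.0
tcp_pos: [0.524, 0.2634, 0.1343]
eef_rot: [[-0.113, 0.994, 0.003], [0.994, 0.113, 0.002], [0.002, 0.003, -1.0]]
wrist_force: [-7.5, -3.9, 18.4]
gripper_width: 0.001
grip_force: 9.4
```

Run:
```python
from h import *
from plant import bot
s=bot.read_state(); p=np.array(s['tcp_pos']);R=np.array(s['eef_rot'])
Q=Rt(.0166)
plan(p,R,[(p+[0,0,.115],R,4),((.5210,-.1183,.25),Q,10),((.5210,-.1183,.205),Q,3)])
```

```text
[[0.0,0.0,-0.57,0.0,0.0,0.0],[0.0,0.0,-0.58,0.0,0.0,0.0],[0.0,0.0,-0.57,0.0,0.0,0.0],[0.0,0.01,-0.58,0.0,0.0,0.0],[-0.76,-0.09,0.0,0.0,0.0,0.09],[-0.76,-0.09,0.0,0.0,0.0,0.09],[-0.76,-0.08,0.0,0.0,0.0,0.09],[-0.76,-0.07,0.0,0.0,0.0,0.09],[-0.76,-0.06,0.0,0.01,0.0,0.09],[-0.76,-0.06,-0.01,0.0,0.0,0.09],[-0.76,-0.05,0.0,0.01,0.0,0.1],[-0.76,-0.04,-0.01,0.0,-0.01,0.09]]
[[-0.76,-0.03,0.0,0.01,0.0,0.1],[-0.76,-0.03,-0.01,0.0,-0.01,0.09],[0.0,0.0,0.3,0.0,0.0,0.0],[0.0,0.0,0.3,0.0,0.0,0.0],[0.0,0.0,0.3,0.0,0.0,0.0]]
[0.76 0.09 0.58 0.01 0.01 0.1 ] [ 0.5209106  -0.11809933  0.20514622]
```

Call:
{"op": "send_rows", "data": {
  "rows": [
    [0,0,-0.57,0,0,0],
    [0,0,-0.58,0,0,0],
    [0,0,-0.57,0,0,0],
    [0,0.01,-0.58,0,0,0],
    [-0.76,-0.09,0,0,0,0.09],
    [-0.76,-0.09,0,0,0,0.09],
    [-0.76,-0.08,0,0,0,0.09],
    [-0.76,-0.07,0,0,0,0.09],
    [-0.76,-0.06,0,0.01,0,0.09],
    [-0.76,-0.06,-0.01,0,0,0.09],
    [-0.76,-0.05,0,0.01,0,0.1],
    [-0.76,-0.04,-0.01,0,-0.01,0.09]
  ]
}}

```text
time_s: 6.2
tcp_pos: [0.5214, -0.0433, 0.246]
eef_rot: [[-0.036, 0.999, 0.0], [0.999, 0.036, 0.001], [0.001, 0.0, -1.0]]
wrist_force: [1.3, 0.3, 0.3]
gripper_width: -0.0
grip_force: 0.0
```

Call:
{"op": "send_rows", "data": {
  "rows": [
    [-0.76,-0.03,0,0.01,0,0.1],
    [-0.76,-0.03,-0.01,0,-0.01,0.09],
    [0,0,0.1,0,0,0],
    [0,0,0.1,0,0,0],
    [0,0,0,0,0,0],
    [0,0,0,0,0,0],
    [0,0,0,0,0,0]
  ],
  "gripper": -1,
  "force": 30
}}

```text
time_s: 6.9
tcp_pos: [0.521, -0.1171, 0.2369]
eef_rot: [[-0.018, 1.0, -0.001], [1.0, 0.018, -0.0], [-0.0, -0.001, -1.0]]
wrist_force: [-0.0, 0.1, -0.4]
gripper_width: 1.0
grip_force: 0.0
```

Run:
```python
from h import *
from plant import bot,optics
s=bot.read_state(); p=np.array(s['tcp_pos']);R=np.array(s['eef_rot'])
print(s['time_s'],p,s['wrist_force'],s['gripper_width'])
im={n:optics.snapshot(n)['pixels'][:,:,::-1] for n in('scene','top')}
a=cv2.resize(im['scene'][160:290,220:350],(400,400),interpolation=2);b=cv2.resize(im['scene'][190:300,340:480],(400,314),interpolation=2)
b=np.vstack([b,np.zeros((86,400,3),np.uint8)])
cv2.imwrite('pics/m3.png',np.hstack([a,b]))
print((proj('scene',[p,[.5208,-.1183,.168]])-[220,160])*400/130)
H=W(jig,[[.022,.045,.129],[-.022,.045,.129]]);print((proj('scene',H)-[340,190])*400/140+[400,0])
Q=Rt(.0166)
plan(p,R,[((.5210,-.1183,.136),Q,8)])
```

```text
6.9 [ 0.52101618 -0.11712602  0.23693942] [-0.02040413  0.07155569 -0.42270814] 0.9995557995984711
[[168.25947477 118.7799329 ]
 [171.68173222 189.80792193]]
[[650.76495865 138.14886736]
 [636.69412903 109.20222615]]
[[0.0,0.0,0.25,0.0,0.0,0.0],[0.0,0.0,0.25,0.0,0.0,0.0],[0.0,0.0,0.25,0.0,0.0,0.0],[0.0,0.0,0.25,0.0,0.0,0.0],[-0.01,0.0,0.25,0.0,0.0,0.0],[0.0,0.0,0.26,0.0,0.0,0.01],[-0.01,0.0,0.25,0.0,0.0,0.0],[0.0,0.0,0.26,-0.01,0.0,0.01]]
[0.01 0.   0.26 0.01 0.   0.01] [ 0.52095112 -0.11817436  0.13593994]
```

View pics/m3.png

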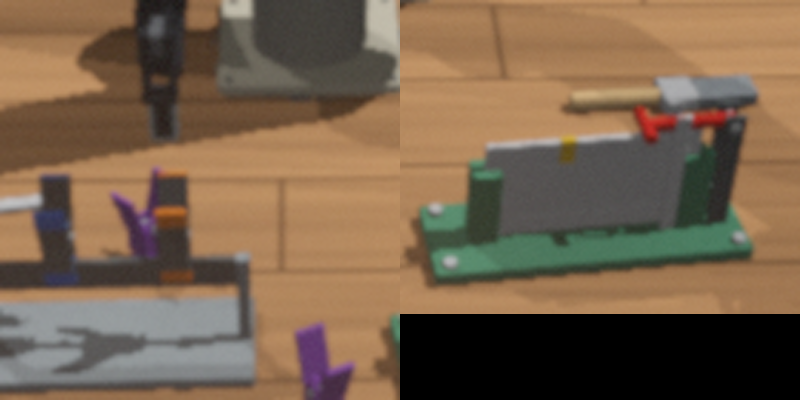

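The bar now lies level in its fork, with the handle at the predicted pixels. The open fingers are in line above the orange clamp, which sits near (172,190) in the left crop. I descend and squeeze.

Call:
{"op": "send_rows", "data": {
  "rows": [
    [0,0,0.25,0,0,0],
    [0,0,0.25,0,0,0],
    [0,0,0.25,0,0,0],
    [0,0,0.25,0,0,0],
    [-0.01,0,0.25,0,0,0],
    [0,0,0.26,0,0,0.01],
    [-0.01,0,0.25,0,0,0],
    [0,0,0.26,-0.01,0,0.01],
    [0,0,0,0,0,0]
  ]
}}

```text
time_s: 7.9
tcp_pos: [0.5191, -0.1188, 0.1334]
eef_rot: [[-0.014, 1.0, -0.004], [1.0, 0.014, 0.001], [0.001, -0.004, -1.0]]
wrist_force: [0.1, 0.7, 0.2]
gripper_width: 1.0
grip_force: 0.0
```

Call:
{"op": "send_rows", "data": {
  "rows": [
    [0,0,0,0,0,0],
    [0,0,0,0,0,0],
    [0,0,0,0,0,0],
    [0,0,0,0,0,0],
    [0,0,0,0,0,0],
    [0,0,0,0,0,0],
    [0,0,0,0,0,0],
    [0,0,0,0,0,0]
  ],
  "gripper": 1,
  "force": 35
}}

```text
time_s: 8.7
tcp_pos: [0.5208, -0.1193, 0.1359]
eef_rot: [[-0.014, 1.0, 0.0], [1.0, 0.014, -0.001], [-0.001, 0.0, -1.0]]
wrist_force: [-0.8, 1.2, -1.0]
gripper_width: 0.356
grip_force: 40.5
```

Run:
```python
from h import *
from plant import bot,optics
s=bot.read_state(); p=np.array(s['tcp_pos']);R=np.array(s['eef_rot'])
print(s['time_s'],p,s['wrist_force'],s['gripper_width'],s['gripper_width']*85)
im=optics.snapshot('scene')['pixels'][:,:,::-1]; t=optics.snapshot('top')['pixels'][:,:,::-1]
cv2.imwrite('pics/m4.png',np.hstack([cv2.resize(im[160:290,220:350],(400,400),interpolation=2),cv2.resize(t[190:300,340:450],(400,400),interpolation=2)]))
```

```text
8.7 [ 0.52079232 -0.11928683  0.13585419] [-0.84238194  1.15084808 -1.02883648] 0.35567509975818784 30.232383479445968
```

View pics/m4.png

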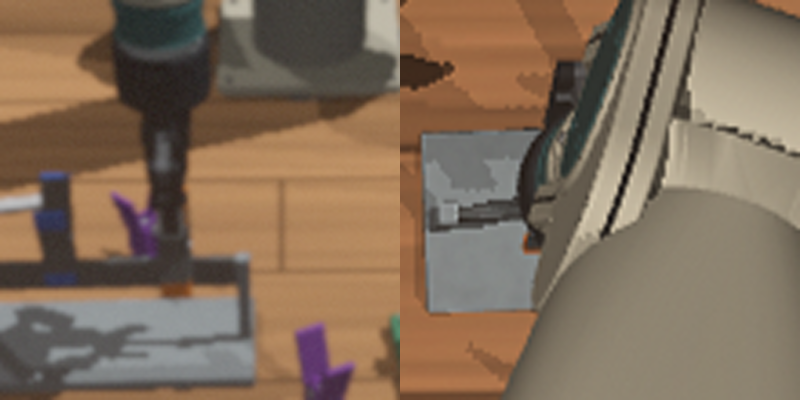

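The squeeze went to the stop (about 30 mm between the pads) and the orange jaw is swung out near (177,288). Next I lift and carry it.

Call:
{"op": "send_rows", "data": {
  "rows": [
    [0,0,-0.1,0,0,0],
    [0,0,-0.2,0,0,0],
    [0,0,-0.3,0,0,0],
    [0,0,-0.3,0,0,0],
    [0,0,-0.3,0,0,0],
    [0,0,-0.3,0,0,0],
    [0,0,-0.2,0,0,0],
    [0,0,0,0,0,0],
    [0,0,0,0,0,0],
    [0,0,0,0,0,0]
  ]
}}

```text
time_s: 9.8
tcp_pos: [0.5202, -0.119, 0.22]
eef_rot: [[-0.014, 1.0, -0.001], [1.0, 0.014, -0.0], [-0.0, -0.001, -1.0]]
wrist_force: [0.1, 0.3, -1.4]
gripper_width: 0.36
grip_force: 40.5
```

Run:
```python
from h import *
from plant import bot,optics
s=bot.read_state(); p=np.array(s['tcp_pos']);R=np.array(s['eef_rot'])
m=W(jig,[0,-.025,.22])[0]; print(p,m,s['gripper_width'],s['grip_force'],s['wrist_force'])
plan(p,R,[(m,Rt(jig[2]),11)])
```

```text
[ 0.5202044  -0.11903102  0.22001413] [0.530946  0.1936953 0.22     ] 0.35990750484794565 40.520262122154236 [ 0.13125334  0.33298836 -1.3865448 ]
[[0.57,0.03,0.0,0.0,0.0,-0.09],[0.57,0.03,0.0,0.0,0.0,-0.09],[0.57,0.04,0.0,0.0,0.0,-0.09],[0.57,0.04,0.0,0.0,0.0,-0.09],[0.57,0.05,0.0,0.0,0.0,-0.09],[0.56,0.05,0.0,0.0,0.0,-0.08],[0.56,0.06,0.0,0.0,0.0,-0.09],[0.57,0.07,0.0,0.0,0.0,-0.08],[0.56,0.07,0.0,0.0,0.0,-0.09],[0.56,0.07,0.0,-0.01,0.0,-0.08],[0.57,0.08,0.0,0.0,0.0,-0.09]]
[0.57 0.08 0.   0.01 0.   0.09] [0.53077501 0.19381586 0.21996584]
```

Call:
{"op": "send_rows", "data": {
  "rows": [
    [0.57,0.03,0,0,0,-0.09],
    [0.57,0.03,0,0,0,-0.09],
    [0.57,0.04,0,0,0,-0.09],
    [0.57,0.04,0,0,0,-0.09],
    [0.57,0.05,0,0,0,-0.09],
    [0.56,0.05,0,0,0,-0.08],
    [0.56,0.06,0,0,0,-0.09],
    [0.57,0.07,0,0,0,-0.08],
    [0.56,0.07,0,0,0,-0.09],
    [0.56,0.07,0,-0.01,0,-0.08],
    [0.57,0.08,0,0,0,-0.09],
    [0,0,0,0,0,0]
  ]
}}

```text
time_s: 11.0
tcp_pos: [0.5308, 0.1963, 0.2196]
eef_rot: [[-0.119, 0.993, -0.0], [0.993, 0.119, 0.0], [0.0, -0.0, -1.0]]
wrist_force: [0.3, -0.3, -1.6]
gripper_width: 0.363
grip_force: 40.5
```

Call:
{"op": "send_rows", "data": {
  "rows": [
    [0,0,0,0,0,0],
    [0,0,0,0,0,0],
    [0,0,0,0,0,0]
  ]
}}

```text
time_s: 11.3
tcp_pos: [0.5312, 0.1926, 0.2203]
eef_rot: [[-0.113, 0.994, 0.001], [0.994, 0.113, -0.001], [-0.001, 0.0, -1.0]]
wrist_force: [0.0, 0.4, -0.3]
gripper_width: 0.362
grip_force: 40.5
```

Run:
```python
from h import *
from plant import bot,optics
s=bot.read_state(); p=np.array(s['tcp_pos']);R=np.array(s['eef_rot'])
print(p,s['gripper_width'],s['grip_force'],s['wrist_force'])
m=W(jig,[0,-.025,.158])[0]; plan(p,R,[(m,Rt(jig[2]),6)])
im=optics.snapshot('scene')['pixels'][:,:,::-1]; t=optics.snapshot('top')['pixels'][:,:,::-1]
cv2.imwrite('pics/m5.png',np.hstack([cv2.resize(im[160:290,340:470],(400,400),interpolation=2),cv2.resize(t[180:300,170:290],(400,400),interpolation=2)]))
# predicted tips (pin = tcp-.012, tips 42 below, +-.0155)
c,sn=np.cos(jig[2]),np.sin(jig[2]); d=np.array([c,sn,0])
P=[p+[0,0,-.054]+k*d for k in(-.0155,.0155,.0225)]+[W(jig,[0,-.025,.12])[0]]
print((proj('scene',P)-[340,160])*400/130)
print((proj('top',P)-[170,180])*400/120+[400,0])
```

```text
[0.53122905 0.19262453 0.22034971] 0.3624829660825009 40.52460551261902 [ 0.00889854  0.43977036 -0.3103856 ]
[[0.0,0.0,0.21,0.0,0.0,0.0],[0.0,0.0,0.21,0.0,0.0,0.0],[0.01,0.0,0.21,0.0,0.0,0.0],[0.0,0.0,0.21,0.0,0.0,0.0],[0.01,0.0,0.2,0.0,0.0,0.0],[0.0,0.0,0.21,0.0,0.01,-0.01]]
[0.01 0.   0.21 0.   0.01 0.01] [0.53114857 0.19355615 0.1578487 ]
[[178.72926275 184.53323863]
 [188.155918   206.44333267]
 [190.33475416 211.50753666]
 [179.51392173 240.45718004]]
[[573.07205264 231.68542578]
 [567.26214351 177.67523472]
 [565.9540292  165.51471676]
 [583.4506588  210.94041308]]
```

View pics/m5.png

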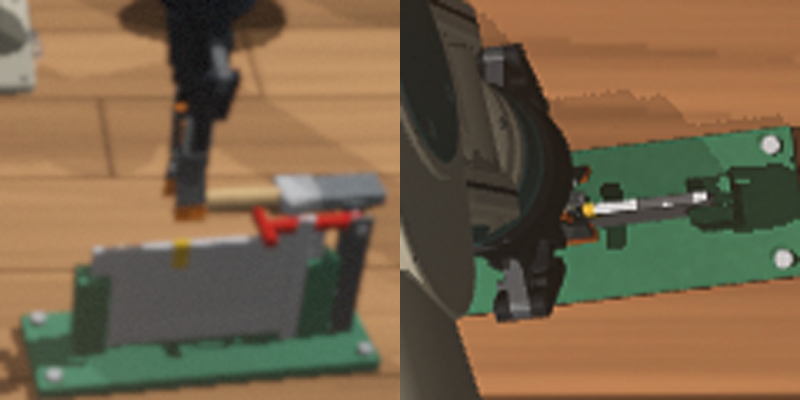

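Both orange jaws are open and straddle the plate line above the yellow mark, with the front jaw at (190,215) in the left crop against a prediction of about 211. I descend.

Call:
{"op": "send_rows", "data": {
  "rows": [
    [0,0,0.15,0,0,0],
    [0,0,0.15,0,0,0],
    [0,0,0.15,0,0,0],
    [0.01,0,0.15,0,0,0],
    [0,0,0.15,0,0,0],
    [0.01,0,0.15,0,0,0],
    [0,0,0.15,0,0,0],
    [0,0,0.15,0,0,0],
    [0,0,0,0,0,0],
    [0,0,0,0,0,0],
    [0,0,0,0,0,0]
  ]
}}

```text
time_s: 12.5
tcp_pos: [0.5317, 0.1947, 0.1611]
eef_rot: [[-0.115, 0.993, 0.002], [0.993, 0.115, -0.0], [-0.001, 0.002, -1.0]]
wrist_force: [-0.7, -0.3, -0.5]
gripper_width: 0.358
grip_force: 40.5
```

Run:
```python
from h import *
from plant import bot,optics
s=bot.read_state(); p=np.array(s['tcp_pos']);R=np.array(s['eef_rot'])
print(p,s['gripper_width'],s['grip_force'],s['wrist_force'],np.abs(s['qd']).max())
im=optics.snapshot('scene')['pixels'][:,:,::-1]; t=optics.snapshot('top')['pixels'][:,:,::-1]
cv2.imwrite('pics/m6.png',np.hstack([cv2.resize(im[180:290,350:460],(400,400),interpolation=2),cv2.resize(t[200:270,200:270],(400,400),interpolation=2)]))
d=np.array([np.cos(jig[2]),np.sin(jig[2]),0])
P=[p+[0,0,-.054]+k*d for k in(-.0155,.0155,.0225)]+[W(jig,[.003,-.025,.12])[0]]
print((proj('scene',P)-[350,180])*400/110)
print((proj('top',P)-[200,200])*400/70+[400,0])
```

```text
[0.53170031 0.19466548 0.16107978] 0.3578512409549096 40.525041818618774 [-0.65578281 -0.34453516 -0.5467034 ] 0.004352008888109873
[[170.32059769 213.49012254]
 [181.07019869 239.94206082]
 [183.55323292 246.05215442]
 [176.83732422 214.00069481]]
[[551.85955144 291.39813388]
 [542.43476002 204.31398122]
 [540.31237906 184.70338835]
 [542.13521161 238.78930313]]
```

View pics/m6.png

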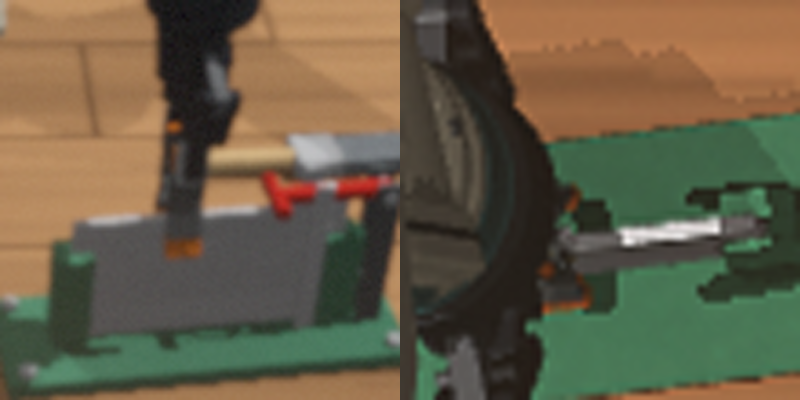

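The front jaw hangs in front of the plate at the mark, its bottom near (183,255) in the left crop. The rear jaw shows on the other side in the top view, the bar is home, and no contact forces show. Handing in.

```bash
python3 -c "
from plant import bot
print(bot.hand_in())"
```

```text
the job is handed in; nothing more can be done
None
```

I swung the red bar home in its fork, and the orange clamp is now held squeezed wide open, straddling the plate at the yellow mark. The job was handed in at about 12.5 s; the hand-in returned no verdict. My last force reading and picture showed no sign of contact with the plate.

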